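# Make up a marking-out kit and a clamping kit

### The job

Make up two kits from the row of stock on the bench. Put the longest of its three wooden blocks and the pencil into the square tray, and the shortest block and the spring clamp into the long narrow tray. Lay every piece flat on the floor of its tray, wholly inside the rim and not on top of another piece, and leave the middle-sized block where it lies.

Things in the scene. Friction and masses are not known exactly. Their poses are not given: they have to be found in the camera images.
- square_tray: Shallow square plywood tray fixed to the bench, 166 x 166 mm outside, 152 x 152 mm inside; floor 6 mm thick, rim strips 7 mm thick whose top is 13 mm above the bench (7 mm above the tray floor). Origin at the centre of its underside, on the bench; x and y parallel to its sides, z up.
- long_tray: Shallow long narrow plywood tray fixed to the bench, 104 mm (its x) by 244 mm (its y) outside, 90 x 230 mm inside; floor 6 mm thick, rim strips 7 mm thick whose top is 13 mm above the bench (7 mm above the tray floor). Origin at the centre of its underside, on the bench; y along its length, z up.
- long_block: Longest block: 50 x 120 x 24 mm high, rectangular offcut of plain wood; origin at the centre of its underside, z up, y along its length, x across it. Goes in the square tray.
- middle_block: Middle-sized block: 42 x 85 x 30 mm high, rectangular offcut of plain wood; origin at the centre of its underside, z up, y along its length, x across it. Not part of a kit: stays where it is.
- short_block: Shortest block: 40 x 50 x 20 mm high, rectangular offcut of plain wood; origin at the centre of its underside, z up, y along its length, x across it. Goes in the long tray.
- pencil: Flat red carpenter's pencil, 14 mm wide, 128 mm long, 8 mm high, lying flat; origin under the middle of its length, z up, y along it with the sharpened point at y = -64 mm; the last 22 mm towards the point taper, so grip it from y = -30 to +50 mm. Goes in the square tray.
- pencil_tip (a point): The sharpened point of the pencil.
- spring_clamp: Spring clamp lying flat and shut, about 57 x 123 x 18 mm high, dark grey with orange tips; a rigid piece that does not open. Wedge-shaped outline: 20 mm wide at the jaws (y = -49 mm), 37 mm at its middle (y = 0), 54 mm at the handle ends (y = +46 mm); grip it across the middle. Origin under the centre of its outline, y along its length, x across it, z up. Goes in the long tray.

How it is judged (in metres and radians):
At the end, for the whole second after the job is handed in: Longest block and pencil in the square tray, shortest block and spring clamp in the long tray, each wholly inside the rim, underside within 3 mm of the tray floor, tilted under 0.04 rad, at rest. Middle-sized block within 20 mm of its start (x of long_block in the frame of square_tray between -0.074 and 0.074 m and y of long_block in the frame of square_tray between -0.074 and 0.074 m and z of long_block in the frame of square_tray between 0.003 and 0.009 m and angle between each of long_block, pencil, short_block, spring_clamp's own z axis and vertical below 0.04 rad and linear speed of each of long_block, pencil, short_block, spring_clamp below 0.01 m/s and angular speed of each of long_block, pencil, short_block, spring_clamp below 0.1 rad/s and x of pencil in the frame of square_tray between -0.074 and 0.074 m and x of pencil_tip in the frame of square_tray between -0.078 and 0.078 m and y of pencil in the frame of square_tray between -0.074 and 0.074 m and y of pencil_tip in the frame of square_tray between -0.078 and 0.078 m and z of pencil in the frame of square_tray between 0.003 and 0.009 m and x of short_block in the frame of long_tray between -0.043 and 0.043 m and y of short_block in the frame of long_tray between -0.113 and 0.113 m and z of short_block in the frame of long_tray between 0.003 and 0.009 m and x of spring_clamp in the frame of long_tray between -0.043 and 0.043 m and y of spring_clamp in the frame of long_tray between -0.113 and 0.113 m and z of spring_clamp in the frame of long_tray between 0.003 and 0.009 m and distance of middle_block from where it was at the start of the episode below 0.02 m); the robot touches nothing.
It fails at once if the middle-sized block is shifted by more than 20 mm (distance of middle_block from where it was at the start of the episode above 0.02 m).
It also fails if it takes over 83 s, if anything falls off the work surface, if the arm or the gripper's body presses on something with over 40 N, if the wrist force passes 120 N, or if a joint passes its speed limit or range.

### The arm

A 7-joint arm with a two-finger parallel gripper is mounted at the origin on a cart in front of the work surface, level with it; the furniture and walls round the work are solid. World frame = base frame: x ahead of the robot, y to its left, z up, the work surface at z = 0. Lengths are in mm, angles in rad, forces in N, time in s.
With the tool pointing down it reaches from about 400 to 850 mm from the base axis. Payload 6.9 kg.
Tool frame: the origin (TCP) lies between the finger pads; the fingertips stand 19 mm ahead of it and the grasp point (between the pads) is the TCP; z points along the fingers, x is the direction in which the jaws open and shut, and the axes are right-handed (so a half turn about z gives the same grasp; the last joint's range is limited). The gripper opens to 85 mm and grips with 20 to 120 N. Pads are 22 mm wide; open, the fingers measure 114 mm over their backs; the gripper's body (76 mm by 85 mm) begins 54 mm behind the grasp point. The pads swing forward as they close: fully open they stand 13 mm farther back than shut.
Start: joints at [-1.089, 0.507, -0.238, 1.5, 0.126, 1.149, -0.155], TCP at [229.985, 581.136, 250.275] pointing down, gripper open.
Joint ranges: [-3.08, 3.08], [-0.24, 2.05], [-1.43, 1.35], [0, 2.5], [-1.52, 4.66], [0.17, 1.96], [-2.89, 2.89]. Speed limits (rad/s): [2.39, 2.39, 3.14, 3.14, 3.14, 3.14, 3.14].

### API

Orientations are given as a unit quaternion [w, x, y, z].
In Python, from workcell import readout, camera, get_calibration, ticket, recognise, landmark_of gives the robot as it stands.
- The arm moves only by the tool play_rows, never from a script. Its argument "commands" is a list of rows, each an object with "linear": the shift along the tool's x, y, z in mm, a list of three; "rot": the turn, a rotation vector about the tool's x, y, z in degrees, a list of three. A call has 1 to 20 rows; each row is the pose to reach, as a shift and turn from the pose commanded when the call began, along the tool's axes at that moment; what a row does not reach only later rows make up. A row lasts 1/12 s, in which the tool goes at most 41.7 mm and 7.16 degrees, less where a joint would pass 70% of its speed; a pose out of reach is approached as far as the arm can. A call with a gripper value outside its range is refused whole. "fingers" is the gripper's target within -1 to 1 (fully open at 1, half-way at 0, shut at -1), set as the call begins (left out, the last holds). The fingers move at their own pace and stop on an object; the grip force is fixed at half the most. Time passes only in rows, so rows that repeat a pose let the fingers close. It gives the time, the measured TCP pose, the force and the opening at its end, in the units of the state.
- readout.observe(): the state, without advancing time (a new reading comes with each control period).
- camera(name): name is "scene" or "side" or "wrist"; returns the picture (400x640x3 uint8, red, green, blue); there is no depth.
- get_calibration(name): a dict with "vfov" (degrees; the focal length in pixels is half the picture's height over the tangent of half this angle, whatever the lens; pixels are square), "cx", "cy" (the principal point, pixels), "dist" ([k1, k2, p1, p2, k3] as OpenCV has them; the pictures are not rectified), "cam_to_world" (4x4, takes a point from camera to world coordinates); the wrist camera has in their place "hand_eye" (4x4, takes a point from camera to tool coordinates, whose origin is the TCP and whose axes are the tool frame's). Camera axes: x right, y up, looking along -z (the intrinsics and any distortion apply to the point x, -y, -z); pixel columns grow to the right and rows downward; lengths in mm; the calibration is good to about 2 mm. A picture is of the moment at which its call begins: read the wrist's pose just before it. get_calibration takes no time and is no camera call.
- ticket.finish_job(): hands the job in, once; it reports no verdict.
Trained networks look in the newest picture that a camera, given by its name, has taken for a name from the list of things; names that differ only in an ending like _2 or _b are one class to them, and where a whole thing is asked for, a point or a joint stands for the part that bears it (a point fixed in the world has none). Each returns a list of dicts, best first, with "conf" (0 to 1); they miss things now and then, are a little off and sometimes report something else, mostly with a low value. They report only what shows in the picture. A call takes as long as a camera call.
- recognise(camera, query): "location" ([x, y, z] in mm, in the coordinates of the camera as it stood for that picture, good to about 4 mm: the middle of the surface that is visible of it).
- landmark_of(camera, query): "location" ([x, y, z] in mm, in the coordinates of the camera as it stood for that picture, good to about 4 mm: a listed point, or the origin of a listed thing).
The state is a dict: "t": time; "joint_pos": joint angles; "qvel": joint speeds; "tau": joint torques, N m; "ee_pos": TCP position; "tcp_rot": TCP orientation; "force": force on the tool from outside, world axes, zero at the start; "wrist_torque": the same for the moment, N m; "grip_width": finger opening in mm.
Only numpy, scipy, OpenCV 4.12 (cv2) and the standard library are available. Lean on these libraries where they do the work, as an engineer would, in place of code of your own. Each camera call takes 0.05 s, during which the arm holds its last target.

## Working session

There is one attempt and no reset: what is moved stays moved. The work goes in short steps, Python scripts to look and compute and a tool call to move; the robot and the scene stay as the last step left them, time stands still between calls to the robot, and variables do not carry over. Pictures are saved under pics/ and viewed, and the job is handed in when it is done.

Besides the shell and the picture viewer there is one more tool, called after "Call:" as name([rows], argument=value, ...), one row to a line, values as JSON. play_rows: Moves the arm, as the interface text tells. Its arguments: {"type":"object","properties":{"commands":{"type":"array","items":{"type":"object","properties":{"linear":{"type":"array","items":{"type":"number"}},"rot":{"type":"array","items":{"type":"number"}}}}},"fingers":{"type":"number"}},"required":["commands"]}

```bash
mkdir -p pics; ls
python3 - <<'E'
from workcell import readout, camera, get_calibration
import cv2
print(readout.observe())
for n in ["scene","side","wrist"]:
    im=camera(n); cv2.imwrite(f"pics/{n}0.png",im[:,:,::-1]); print(n,get_calibration(n))
E
```

```text
pics
{'t': 0.0, 'joint_pos': array([-1.08851461,  0.50833525, -0.23750866,  1.50114382,  0.12567931,
        1.14894187, -0.15482285]), 'qvel': array([ 0.0002806 ,  0.000102  , -0.00058842, -0.00015591, -0.00135875,
        0.00152999, -0.00154792]), 'tau': array([-1.02285347e-03, -6.20611811e+01, -2.18692459e+00, -2.49656957e+01,
        1.27208905e-02,  1.20664446e-02, -6.44691170e-06]), 'ee_pos': array([229.85244981, 580.67278182, 249.42692367]), 'tcp_rot': array([ 5.30359593e-04,  8.27028918e-01,  5.62158626e-01, -7.52879176e-04]), 'force': array([ 0.4398109 , -0.46450744,  0.12061578]), 'wrist_torque': array([0.0001085 , 0.04192474, 0.0050602 ]), 'grip_width': 85.69232701633723}
scene {'vfov': 48.366924576056064, 'cx': 314.27265186245444, 'cy': 198.48072508275988, 'dist': array([0.03075461, 0.        , 0.        , 0.        , 0.        ]), 'cam_to_world': array([[-5.82688667e-01,  3.28372639e-01, -7.43401188e-01,
        -2.80187587e+02],
       [-8.12638564e-01, -2.24596899e-01,  5.37749753e-01,
         7.08079396e+02],
       [ 9.61670406e-03,  9.17457161e-01,  3.97718338e-01
[... 454 characters left out ...]
6e+02],
       [ 7.99735118e-03,  7.39974941e-01,  6.72586893e-01,
         5.98715419e+02],
       [ 0.00000000e+00,  0.00000000e+00,  0.00000000e+00,
         1.00000000e+00]])}
wrist {'vfov': 62.971891544862146, 'cx': 312.5092757244933, 'cy': 198.2020375844612, 'dist': array([-0.04662963,  0.        ,  0.        ,  0.        ,  0.        ]), 'hand_eye': array([[ 9.99999748e-01, -6.19264781e-05, -7.07492446e-04,
         5.66563482e-01],
       [-2.56922489e-04, -9.60263847e-01, -2.79093674e-01,
        -6.96707216e+01],
       [-6.62096129e-04,  2.79093786e-01, -9.60263620e-01,
        -1.23792210e+02],
       [ 0.00000000e+00,  0.00000000e+00,  0.00000000e+00,
         1.00000000e+00]])}
```

View pics/scene0.png

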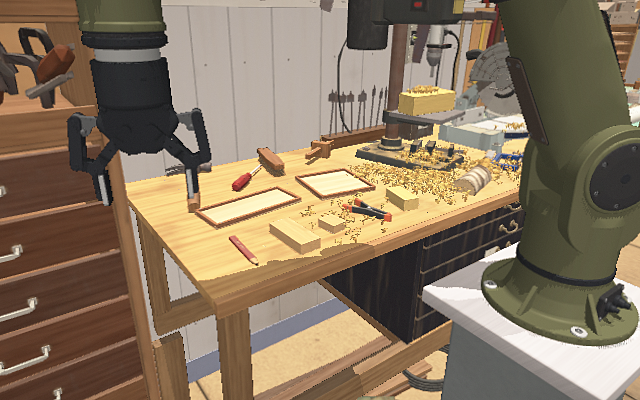

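View pics/side0.png

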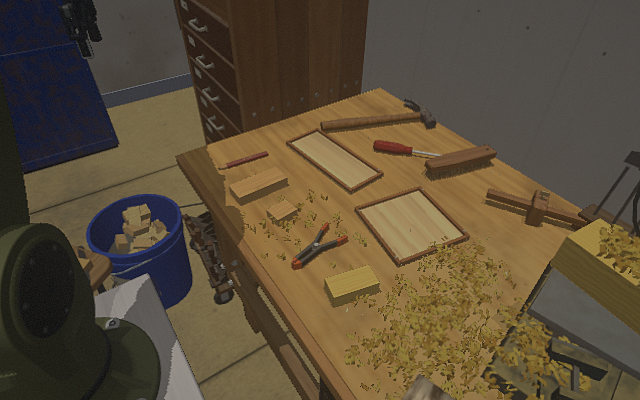

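View pics/wrist0.png

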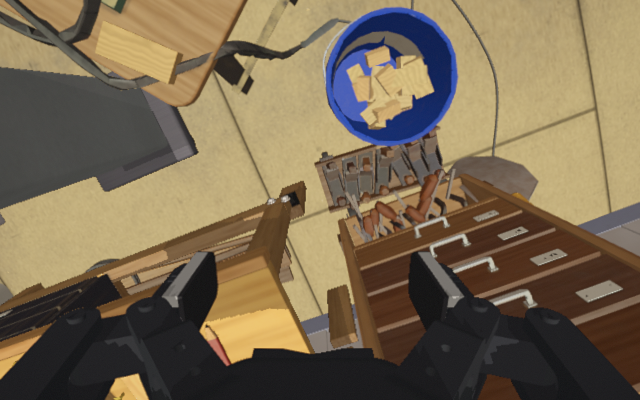

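```bash
cat > h.py <<'E'
import numpy as np, cv2
from workcell import readout, camera, get_calibration, recognise, landmark_of
from scipy.spatial.transform import Rotation as R
def cam(n,st=None):
    c=get_calibration(n); f=200/np.tan(np.radians(c['vfov']/2))
    K=np.array([[f,0,c['cx']],[0,f,c['cy']],[0,0,1]])
    if 'cam_to_world' in c: T=np.array(c['cam_to_world'])
    else:
        st=st or readout.observe(); W=np.eye(4); q=st['tcp_rot']
        W[:3,:3]=R.from_quat([q[1],q[2],q[3],q[0]]).as_matrix(); W[:3,3]=st['ee_pos']; T=W@np.array(c['hand_eye'])
    return K,np.array(c['dist']),T
def pix2world(n,uv,z,c=None):
    K,d,T=c or cam(n)
    p=cv2.undistortPoints(np.array(uv,float).reshape(-1,1,2),K,d).reshape(-1,2)
    r=np.c_[p[:,0],-p[:,1],-np.ones(len(p))]@T[:3,:3].T
    o=T[:3,3]; s=(z-o[2])/r[:,2]
    return o+r*s[:,None]
def world2pix(n,P,c=None):
    K,d,T=c or cam(n)
    P=np.array(P,float).reshape(-1,3); q=(P-T[:3,3])@T[:3,:3]; q=q*[1,-1,-1]
    return cv2.projectPoints(q,np.zeros(3),np.zeros(3),K,d)[0].reshape(-1,2)
def towork(n,l,c=None):
    T=(c or cam(n))[2]; return T[:3,:3]@np.array(l)+T[:3,3]
E
python3 - <<'E'
from h import *
for n in ["side","scene"]:
    im=camera(n)
    for q in "square_tray long_tray long_block middle_block short_block pencil pencil_tip spring_clamp".split():
        print(n,q,[(np.round(towork(n,d['location'])),round(d['conf'],2)) for d in landmark_of(n,q)][:2])
im=cv2.imread("pics/side0.png")
cv2.imwrite("pics/s_a.png",cv2.resize(im[120:320,180:390],None,fx=3.0,fy=3.0,interpolation=cv2.INTER_CUBIC)[:600])
cv2.imwrite("pics/s_b.png",cv2.resize(im[120:280,270:480],None,fx=3.7,fy=3.7,interpolation=cv2.INTER_CUBIC))
E
```

```text
side square_tray [(array([627., -10.,  -0.]), 0.71)]
side long_tray [(array([627., 252.,  -1.]), 0.94)]
side long_block [(array([422., 250.,   1.]), 0.9), (array([376., 366.,   8.]), 0.47)]
side middle_block [(array([431., -76.,   2.]), 0.75)]
side short_block [(array([424., 150.,  -3.]), 0.6)]
side pencil []
side pencil_tip [(array([429.,  36.,  -1.]), 0.5)]
side spring_clamp [(array([430.,  33.,  -0.]), 0.57)]
scene square_tray [(array([628., -12.,  -1.]), 0.89)]
scene long_tray [(array([623., 253.,  -1.]), 0.78), (array([438., 360.,  -4.]), 0.21)]
scene long_block [(array([425., 252.,  -3.]), 0.59)]
scene middle_block [(array([430., -72.,   2.]), 0.71)]
scene short_block [(array([427., 151.,  -4.]), 0.7)]
scene pencil [(array([438., 359.,  -3.]), 0.69)]
scene pencil_tip [(array([370., 363.,   6.]), 0.6)]
scene spring_clamp [(array([432.,  32.,   1.]), 0.86)]
```

View pics/s_a.png

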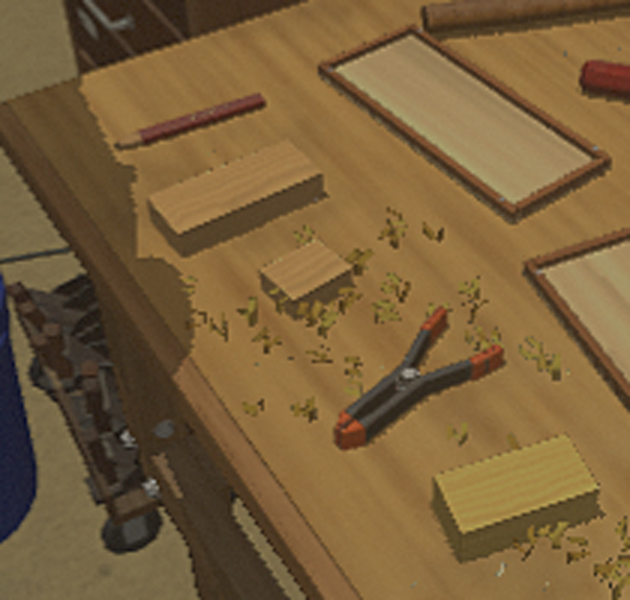

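View pics/s_b.png

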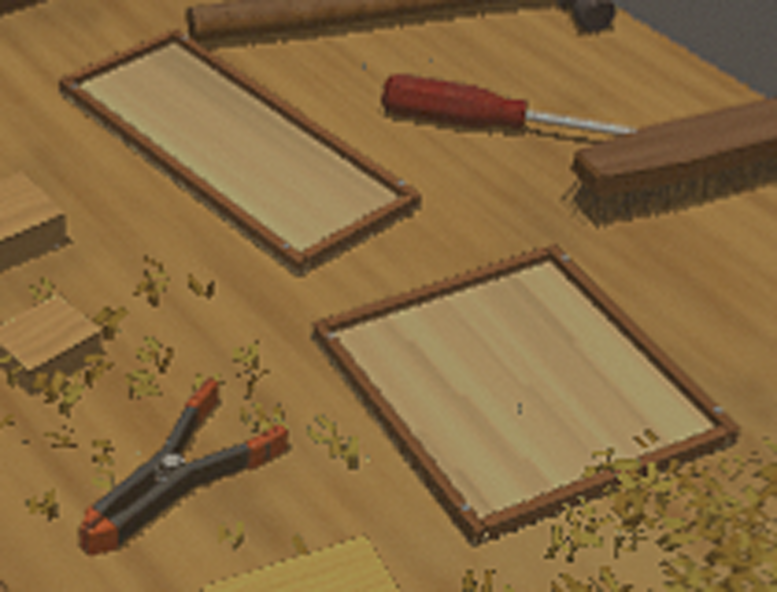

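Run:
```python
from h import *
def A(l,z): return pix2world("side",np.array(l)/3+[180,120],z)
def B(l,z): return pix2world("side",np.array(l)/3.7+[270,120],z)
def show(n,P):
    c,s,a=cv2.minAreaRect(P[:,:2].astype(np.float32))
    bp=cv2.boxPoints((c,s,a)); e=bp[1]-bp[0]; e2=bp[2]-bp[1]
    L=e if np.linalg.norm(e)>np.linalg.norm(e2) else e2
    print(n,np.round(c,1),np.round(s,1),"long-axis deg",round(np.degrees(np.arctan2(L[1],L[0]))%180,1), np.round(P[:,:2]).tolist())
show("long",A([(148,202),(290,142),(324,178),(183,237)],24))
show("short",A([(260,273),(313,240),(353,268),(298,302)],20))
show("mid",A([(433,487),(565,436),(598,485),(462,530)],30))
show("ltray",B([(60,82),(180,34),(420,197),(300,265)],13))
show("stray",B([(315,327),(555,247),(738,430),(475,535)],13))
print("clamp",A([(345,437),(435,318),(490,358),(407,375)],12).round())
print("pencil",A([(117,147),(262,99)],5).round())
```

```text
long [423.  243.9] [119.8  51.1] long-axis deg 2.7 [[362.0, 267.0], [482.0, 272.0], [481.0, 221.0], [366.0, 219.0]]
short [423.3 146.6] [48.6 40.4] long-axis deg 11.0 [[396.0, 162.0], [442.0, 171.0], [451.0, 131.0], [403.0, 124.0]]
mid [429.2 -78.2] [38. 86.] long-axis deg 170.2 [[390.0, -54.0], [475.0, -67.0], [468.0, -104.0], [387.0, -86.0]]
ltray [620.7 246.3] [101.6 240.9] long-axis deg 95.3 [[559.0, 362.0], [660.0, 367.0], [682.0, 132.0], [581.0, 122.0]]
stray [624.9 -17.1] [162.3 165.7] long-axis deg 171.8 [[556.0, 75.0], [718.0, 51.0], [694.0, -109.0], [531.0, -86.0]]
clamp [[374.  16.  12.]
 [476.  68.  12.]
 [485.  19.  12.]
 [432.  36.  12.]]
pencil [[377. 362.   5.]
 [502. 357.   5.]]
```

```bash
cat >> h.py <<'E'
def go(xyz,yaw,st=None):
    """tool-frame shift (mm) and rotvec (deg) from the measured pose to a down-pointing pose with tool x at yaw deg"""
    st=st or readout.observe(); q=st['tcp_rot']; M=R.from_quat([q[1],q[2],q[3],q[0]]).as_matrix()
    y=np.radians(yaw); x=np.array([np.cos(y),np.sin(y),0]); z=np.array([0,0,-1.]); G=np.c_[x,np.cross(z,x),z]
    d=M.T@(np.array(xyz)-st['ee_pos']); rv=R.from_matrix(M.T@G).as_rotvec(degrees=True)
    cy=np.degrees(np.arctan2(M[1,0],M[0,0]))
    print("at",st['ee_pos'].round(1),"yaw",round(cy,1),"t",round(st['t'],2),"| linear",d.round(1),"rot",rv.round(1),"dist",round(np.linalg.norm(d)),"w",round(st['grip_width'],1),"F",st['force'].round(1))
E
python3 -c "
from h import *
go([525,150,330],90)"
```

```text
at [229.9 581.1 250.3] yaw 68.4 t 1.05 | linear [-292.3  433.   -79.7] rot [ -0.    0.  -21.6] dist 528 w 85.4 F [ 0.1 -0.5 -0.6]
```

Call:
play_rows([
  {"linear": [-20, 30, -6], "rot": [0, 0, -2]},
  {"linear": [-292, 433, -80], "rot": [0, 0, -21.6]},
  {"linear": [-292, 433, -80], "rot": [0, 0, -21.6]},
  {"linear": [-292, 433, -80], "rot": [0, 0, -21.6]},
  {"linear": [-292, 433, -80], "rot": [0, 0, -21.6]},
  {"linear": [-292, 433, -80], "rot": [0, 0, -21.6]},
  {"linear": [-292, 433, -80], "rot": [0, 0, -21.6]},
  {"linear": [-292, 433, -80], "rot": [0, 0, -21.6]},
  {"linear": [-292, 433, -80], "rot": [0, 0, -21.6]},
  {"linear": [-292, 433, -80], "rot": [0, 0, -21.6]},
  {"linear": [-292, 433, -80], "rot": [0, 0, -21.6]},
  {"linear": [-292, 433, -80], "rot": [0, 0, -21.6]},
  {"linear": [-292, 433, -80], "rot": [0, 0, -21.6]},
  {"linear": [-292, 433, -80], "rot": [0, 0, -21.6]},
  {"linear": [-292, 433, -80], "rot": [0, 0, -21.6]},
  {"linear": [-292, 433, -80], "rot": [0, 0, -21.6]},
  {"linear": [-292, 433, -80], "rot": [0, 0, -21.6]},
  {"linear": [-292, 433, -80], "rot": [0, 0, -21.6]},
])

```text
t: 2.55
ee_pos: [524.4, 151.8, 330.2]
tcp_rot: [-0.0, 0.706, 0.708, 0.0]
force: [-0.0, 0.3, -0.1]
grip_width: 85.6
```

Run:
```python
from h import *
st=readout.observe();go([525,150,330],90,st); print(st['joint_pos'].round(2))
im=camera("wrist"); c=cam("wrist",st); np.savez("w1.npz",K=c[0],d=c[1],T=c[2])
cv2.imwrite("pics/w1.png",im[:,:,::-1])
for q in "square_tray long_tray long_block middle_block short_block pencil pencil_tip spring_clamp".split():
    print(q,[(np.round(towork("wrist",d['location'],c)),round(d['conf'],2)) for d in landmark_of("wrist",q)][:2])
```

```text
at [524.4 151.8 330.2] yaw 90.2 t 2.55 | linear [-1.8  0.6  0.2] rot [-0.  -0.   0.2] dist 2 w 85.6 F [-0.   0.3 -0.1]
[-0.18  0.33 -0.2   1.57  0.07  1.25  1.18]
square_tray [(array([634., -16.,  -2.]), 0.92), (array([426., 151.,  -0.]), 0.5)]
long_tray [(array([624., 252.,  -3.]), 0.79)]
long_block [(array([427., 254.,  -2.]), 0.69)]
middle_block [(array([434., -80.,   2.]), 0.67)]
short_block [(array([425., 153.,   0.]), 0.85)]
pencil [(array([441., 363.,  -2.]), 0.56)]
pencil_tip []
spring_clamp [(array([437.,  35.,  -4.]), 0.61)]
```

View pics/w1.png

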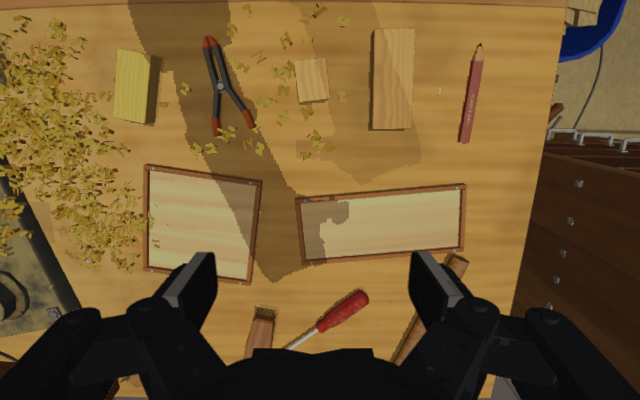

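Run:
```python
import cv2
im=cv2.imread("pics/w1.png")
for n,(x0,y0) in {"a":(180,15),"b":(340,15),"c":(130,150),"d":(285,150)}.items():
    cv2.imwrite(f"pics/w1{n}.png",cv2.resize(im[y0:y0+140,x0:x0+190],None,fx=4,fy=4,interpolation=cv2.INTER_CUBIC))
```

```text
(no output)
```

View pics/w1a.png

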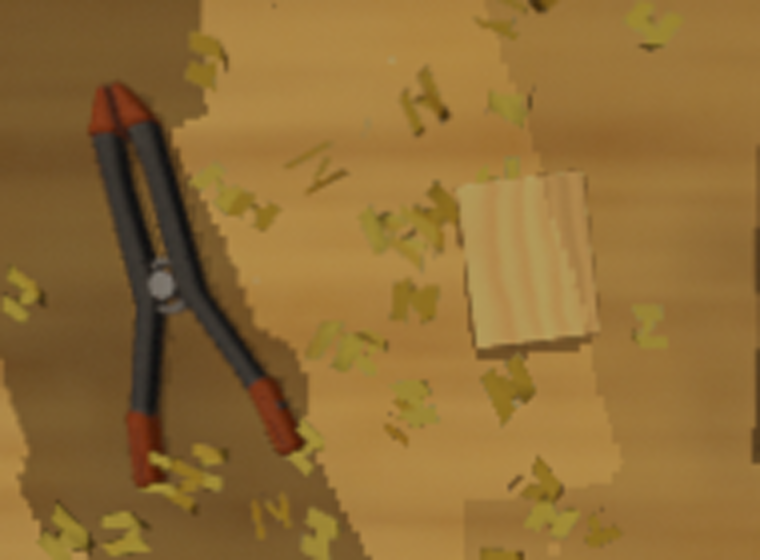

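View pics/w1b.png

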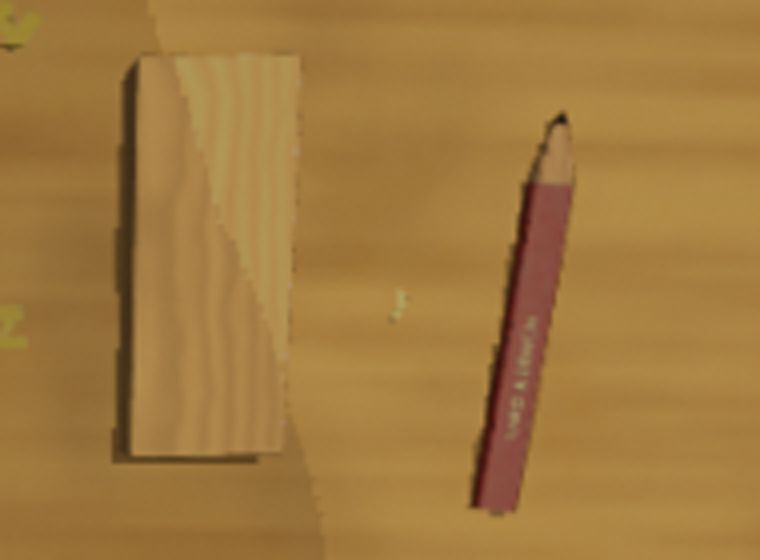

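View pics/w1c.png

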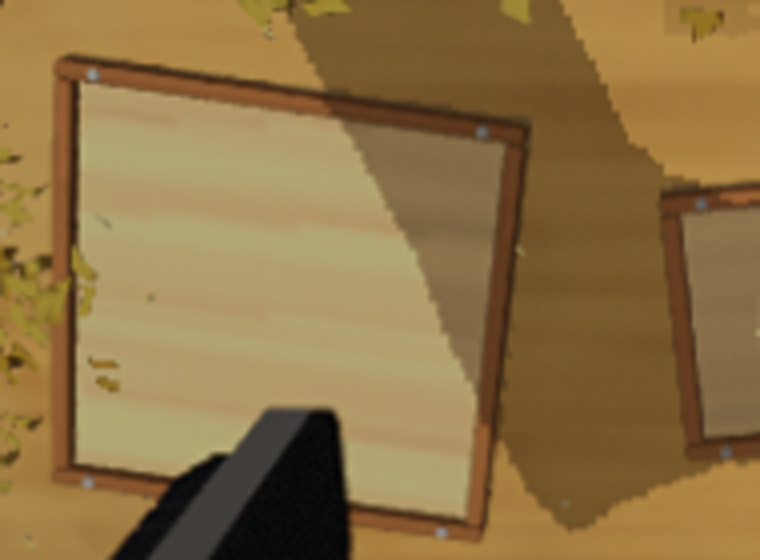

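View pics/w1d.png

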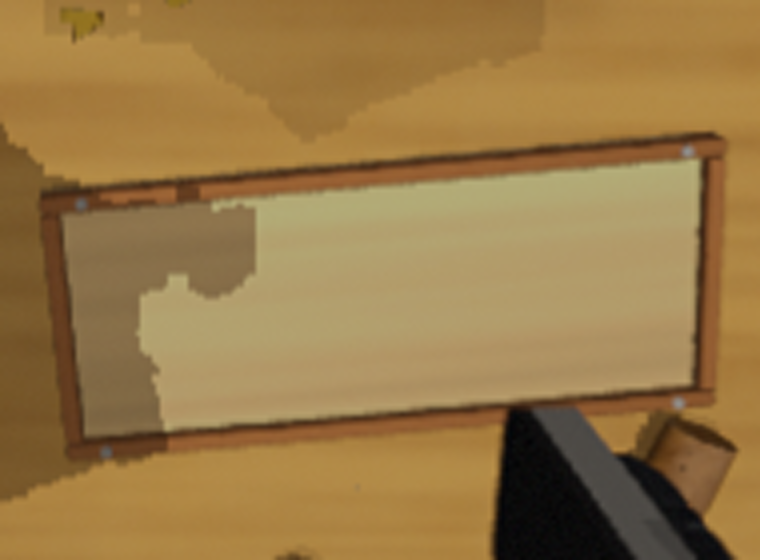

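```bash
cat >> h.py <<'E'
def show(n,P):
    c,s,a=cv2.minAreaRect(P[:,:2].astype(np.float32))
    bp=cv2.boxPoints((c,s,a)); e=bp[1]-bp[0]; e2=bp[2]-bp[1]
    L=e if np.linalg.norm(e)>np.linalg.norm(e2) else e2
    print(n,"mean",P[:,:2].mean(0).round(1),np.round(c,1),np.round(s,1),"long deg",round(np.degrees(np.arctan2(L[1],L[0]))%180,1), np.round(P[:,:2]).tolist())
E
python3 - <<'E'
from h import *
w=np.load("w1.npz"); c=(w['K'],w['d'],w['T'])
P=lambda l,o,z: pix2world("wrist",np.array(l)/4+o-[0.4,0.4],z,c)
show("short",P([(460,187),(585,172),(598,332),(477,348)],[180,15],20))
show("long",P([(140,58),(300,57),(285,453),(130,455)],[340,15],24))
show("stray",P([(62,70),(525,128),(483,538),(57,475)],[130,150],13))
show("ltray",P([(45,200),(722,145),(712,402),(72,455)],[285,150],13))
print("clamp tip,handles,rivet",P([(113,85),(150,485),(295,450),(160,285)],[180,15],10).round(1))
print("pencil",P([(563,114),(495,512)],[340,15],6).round(1))
E
```

```text
short mean [425.7 151.5] [425.8 151.5] [49.2 39.1] long deg 5.8 [[404.0, 130.0], [399.0, 168.0], [447.0, 173.0], [452.0, 135.0]]
long mean [425.6 252.9] [425.6 253.3] [118.5  50.5] long deg 1.3 [[367.0, 227.0], [366.0, 275.0], [484.0, 280.0], [485.0, 229.0]]
stray mean [628.3 -11.3] [627.3 -10.7] [163.8 162.6] long deg 81.2 [[539.0, -80.0], [559.0, 81.0], [720.0, 58.0], [695.0, -104.0]]
ltray mean [624.3 252.7] [624.1 252.9] [ 99.8 239.8] long deg 95.1 [[585.0, 129.0], [564.0, 367.0], [663.0, 377.0], [685.0, 138.0]]
clamp tip,handles,rivet [[372.   20.4  10. ]
 [496.7  23.5  10. ]
 [485.1  73.1  10. ]
 [432.3  31.4  10. ]]
pencil [[377.2 367.2   6. ]
 [504.7 360.    6. ]]
```

```bash
python3 -c "
from h import *
go([426,252,90],92);go([426,252,22],92)"
```

```text
at [525.1 150.4 330.3] yaw 90.0 t 3.0 | linear [101.7 -99.1 240.3] rot [ 0.  0. -2.] dist 279 w 85.5 F [ 0.3 -0.9 -0.1]
at [525.1 150.4 330.3] yaw 90.0 t 3.0 | linear [101.7 -99.1 308.3] rot [ 0.  0. -2.] dist 339 w 85.5 F [ 0.3 -0.9 -0.1]
```

Call:
play_rows([
  {"linear": [12, -12, 28], "rot": [0, 0, -1]},
  {"linear": [101.7, -99.1, 240], "rot": [0, 0, -2]},
  {"linear": [101.7, -99.1, 240], "rot": [0, 0, -2]},
  {"linear": [101.7, -99.1, 240], "rot": [0, 0, -2]},
  {"linear": [101.7, -99.1, 240], "rot": [0, 0, -2]},
  {"linear": [101.7, -99.1, 240], "rot": [0, 0, -2]},
  {"linear": [101.7, -99.1, 240], "rot": [0, 0, -2]},
  {"linear": [101.7, -99.1, 240], "rot": [0, 0, -2]},
  {"linear": [101.7, -99.1, 250], "rot": [0, 0, -2]},
  {"linear": [101.7, -99.1, 270], "rot": [0, 0, -2]},
  {"linear": [101.7, -99.1, 288], "rot": [0, 0, -2]},
  {"linear": [101.7, -99.1, 300], "rot": [0, 0, -2]},
  {"linear": [101.7, -99.1, 308], "rot": [0, 0, -2]},
  {"linear": [101.7, -99.1, 308], "rot": [0, 0, -2]},
  {"linear": [101.7, -99.1, 308], "rot": [0, 0, -2]},
])

```text
t: 4.25
ee_pos: [426.4, 252.0, 22.5]
tcp_rot: [0.0, 0.695, 0.719, -0.0]
force: [0.5, -0.2, -0.0]
grip_width: 85.0
```

Run:
```python
from h import *
go([426,252,22],92)
cv2.imwrite("pics/w2.png",camera("wrist")[:,:,::-1])
im=camera("side");cv2.imwrite("pics/s2.png",cv2.resize(im[130:270,180:380],None,fx=3,fy=3)[:,:,::-1])
```

```text
at [426.4 252.   22.5] yaw 92.0 t 4.25 | linear [ 0.1 -0.4  0.5] rot [0. 0. 0.] dist 1 w 85.0 F [ 0.5 -0.2 -0. ]
```

View pics/w2.png

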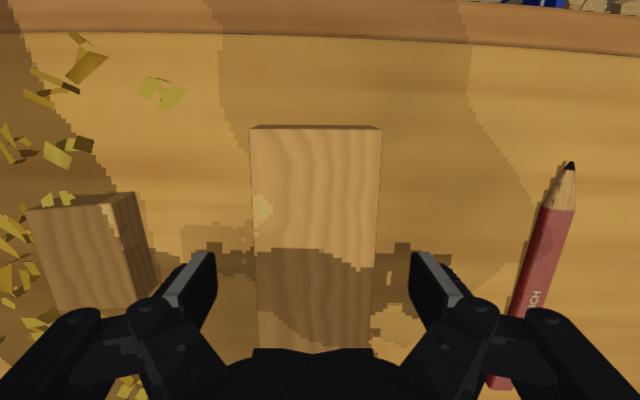

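View pics/s2.png

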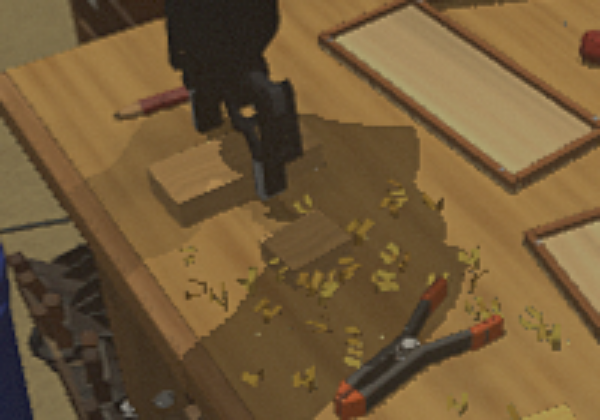

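Call:
play_rows([
  {"linear": [0, 0, 3]},
  {"linear": [0, 0, 3]},
  {"linear": [0, 0, 3]},
  {"linear": [0, 0, 3]},
  {"linear": [0, 0, 3]},
  {"linear": [0, 0, 3]},
  {"linear": [0, 0, 3]},
  {"linear": [0, 0, 3]},
  {"linear": [0, 0, 3]},
  {"linear": [0, 0, 3]},
], fingers=-1)

```text
invalid input
```

Run:
```python
from h import *
go([622.8+.9,-11-29.7,90],81.7);go([623.7,-40.7,25.5],81.7)
im=camera("side");cv2.imwrite("pics/s3.png",cv2.resize(im[130:270,180:380],None,fx=3,fy=3)[:,:,::-1])
```

```text
at [426.7 252.2  23.1] yaw 92.0 t 4.35 | linear [-299.5  186.8  -66.9] rot [ 0.1 -0.  10.3] dist 359 w 85.4 F [-0.4 -0.8  0.7]
at [426.7 252.2  23.1] yaw 92.0 t 4.35 | linear [-299.6  186.7   -2.4] rot [ 0.1 -0.  10.3] dist 353 w 85.4 F [-0.4 -0.8  0.7]
```

View pics/s3.png

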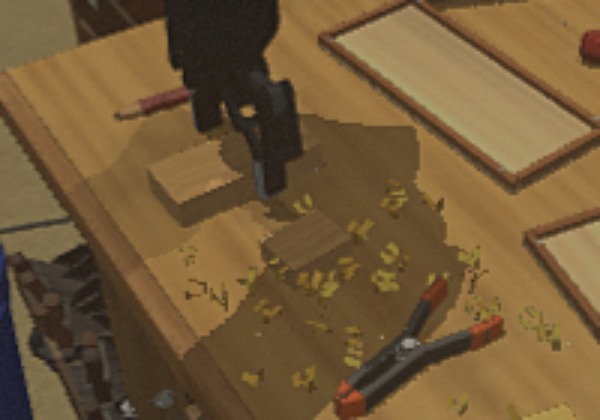

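Rot is required in every row.

Call:
play_rows([
  {"linear": [0, 0, 3], "rot": [0, 0, 0]},
  {"linear": [0, 0, 3], "rot": [0, 0, 0]},
  {"linear": [0, 0, 3], "rot": [0, 0, 0]},
  {"linear": [0, 0, 3], "rot": [0, 0, 0]},
  {"linear": [0, 0, 3], "rot": [0, 0, 0]},
  {"linear": [0, 0, 3], "rot": [0, 0, 0]},
  {"linear": [0, 0, 3], "rot": [0, 0, 0]},
  {"linear": [0, 0, 3], "rot": [0, 0, 0]},
  {"linear": [0, 0, 3], "rot": [0, 0, 0]},
  {"linear": [0, 0, 3], "rot": [0, 0, 0]},
], fingers=-1)

```text
t: 5.23
ee_pos: [426.1, 252.0, 19.7]
tcp_rot: [0.0, 0.695, 0.719, 0.0]
force: [-0.3, -1.0, 6.0]
grip_width: 48.9
```

Run:
```python
from h import *
go([623.7,-40.7,90],81.7);go([623.7,-40.7,25.5],81.7)
im=camera("side");cv2.imwrite("pics/s4.png",cv2.resize(im[130:270,180:380],None,fx=3,fy=3)[:,:,::-1])
```

```text
at [426.1 252.   19.7] yaw 92.0 t 5.23 | linear [-299.4  187.3  -70.2] rot [ 0.  -0.  10.3] dist 360 w 48.9 F [-0.3 -1.   6. ]
at [426.1 252.   19.7] yaw 92.0 t 5.23 | linear [-299.4  187.2   -5.7] rot [ 0.  -0.  10.3] dist 353 w 48.9 F [-0.3 -1.   6. ]
```

View pics/s4.png

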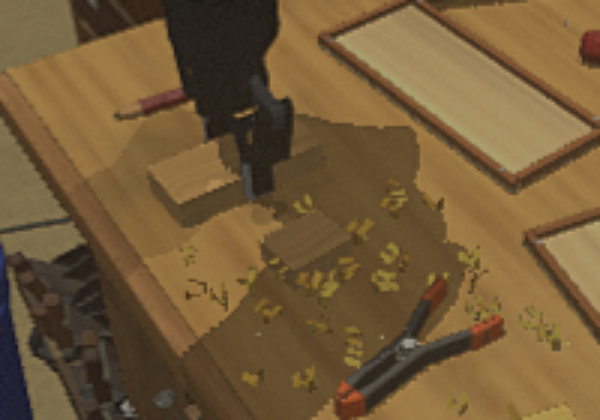

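Call:
play_rows([
  {"linear": [0, 0, -20], "rot": [0, 0, 0]},
  {"linear": [0, 0, -50], "rot": [0, 0, 0]},
  {"linear": [-10, 6, -70], "rot": [0, 0, 2]},
  {"linear": [-299.4, 187.3, -70], "rot": [0, 0, 10.3]},
  {"linear": [-299.4, 187.3, -70], "rot": [0, 0, 10.3]},
  {"linear": [-299.4, 187.3, -70], "rot": [0, 0, 10.3]},
  {"linear": [-299.4, 187.3, -70], "rot": [0, 0, 10.3]},
  {"linear": [-299.4, 187.3, -70], "rot": [0, 0, 10.3]},
  {"linear": [-299.4, 187.3, -70], "rot": [0, 0, 10.3]},
  {"linear": [-299.4, 187.3, -70], "rot": [0, 0, 10.3]},
  {"linear": [-299.4, 187.3, -70], "rot": [0, 0, 10.3]},
  {"linear": [-299.4, 187.3, -70], "rot": [0, 0, 10.3]},
  {"linear": [-299.4, 187.3, -70], "rot": [0, 0, 10.3]},
  {"linear": [-299.4, 187.3, -60], "rot": [0, 0, 10.3]},
  {"linear": [-299.4, 187.3, -50], "rot": [0, 0, 10.3]},
  {"linear": [-299.4, 187.3, -40], "rot": [0, 0, 10.3]},
  {"linear": [-299.4, 187.3, -40], "rot": [0, 0, 10.3]},
  {"linear": [-299.4, 187.3, -40], "rot": [0, 0, 10.3]},
])

```text
t: 6.78
ee_pos: [622.7, -39.4, 58.1]
tcp_rot: [-0.001, 0.756, 0.655, -0.001]
force: [0.0, 0.1, -0.7]
grip_width: 49.0
```

Run:
```python
from h import *
st=readout.observe();go([623.7,-40.7,25.5],81.7,st)
cv2.imwrite("pics/w5.png",camera("wrist")[:,:,::-1])
im=camera("side");cv2.imwrite("pics/s5.png",cv2.resize(im[130:310,300:500],None,fx=3,fy=3)[:,:,::-1])
```

```text
at [622.7 -39.4  58.1] yaw 81.8 t 6.78 | linear [-1.1  1.3 32.6] rot [-0.1  0.   0.1] dist 33 w 49.0 F [ 0.   0.1 -0.7]
```

View pics/w5.png

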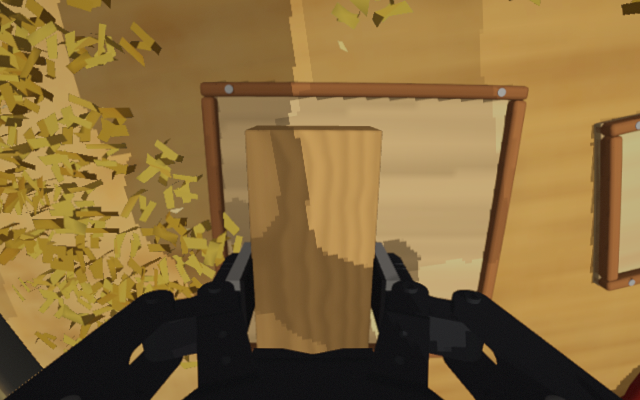

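View pics/s5.png

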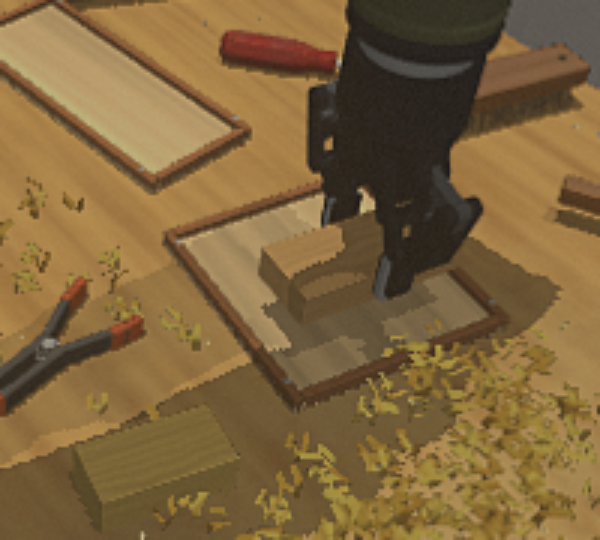

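Call:
play_rows([
  {"linear": [0, 0, 12], "rot": [0, 0, 0]},
  {"linear": [0, 1, 22], "rot": [0, 0, 0]},
  {"linear": [0, 1, 28], "rot": [0, 0, 0]},
  {"linear": [0, 1, 31], "rot": [0, 0, 0]},
  {"linear": [0, 1, 32.5], "rot": [0, 0, 0]},
  {"linear": [0, 1, 32.5], "rot": [0, 0, 0]},
  {"linear": [0, 1, 32.5], "rot": [0, 0, 0]},
])

```text
t: 7.47
ee_pos: [624.9, -40.8, 26.9]
tcp_rot: [0.0, 0.756, 0.654, 0.0]
force: [-0.9, 0.4, -0.5]
grip_width: 49.1
```

Call:
play_rows([
  {"linear": [0, 0, 0], "rot": [0, 0, 0]},
  {"linear": [0, 0, 0], "rot": [0, 0, 0]},
  {"linear": [0, 0, 0], "rot": [0, 0, 0]},
  {"linear": [0, 0, 0], "rot": [0, 0, 0]},
  {"linear": [0, 0, 0], "rot": [0, 0, 0]},
  {"linear": [0, 0, 0], "rot": [0, 0, 0]},
  {"linear": [0, 0, -10], "rot": [0, 0, 0]},
  {"linear": [0, 0, -30], "rot": [0, 0, 0]},
  {"linear": [0, 0, -65], "rot": [0, 0, 0]},
  {"linear": [0, 0, -65], "rot": [0, 0, 0]},
], fingers=0.42)

```text
t: 8.3
ee_pos: [628.0, -40.8, 98.2]
tcp_rot: [0.003, 0.756, 0.654, 0.003]
force: [1.5, 0.3, 0.7]
grip_width: 60.4
```

Run:
```python
from h import *
print(go([441,363.5,100],86.8),go([441,363.5,22],86.8))
im=camera("side");cv2.imwrite("pics/s6.png",cv2.resize(im[130:310,300:500],None,fx=3,fy=3)[:,:,::-1])
```

```text
at [628.  -40.8  98.2] yaw 81.7 t 8.3 | linear [ 373.  -243.3   -3.5] rot [ 0.5 -0.  -5.1] dist 445 w 60.4 F [1.5 0.3 0.7]
at [628.  -40.8  98.2] yaw 81.7 t 8.3 | linear [ 373.  -244.    74.4] rot [ 0.5 -0.  -5.1] dist 452 w 60.4 F [1.5 0.3 0.7]
None None
```

View pics/s6.png

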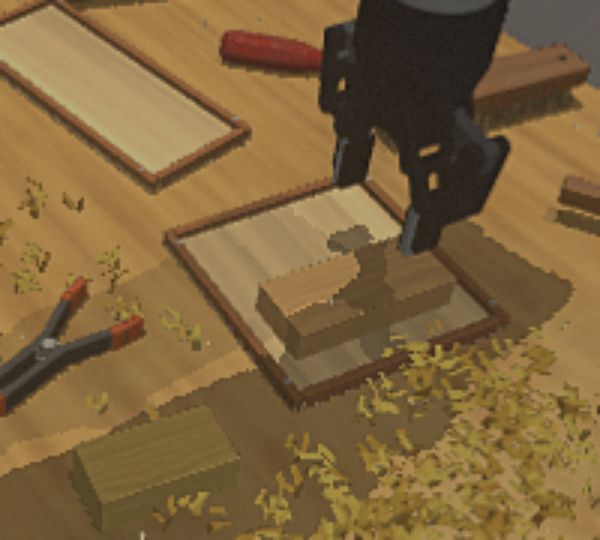

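Call:
play_rows([
  {"linear": [10, -6, 0], "rot": [0, 0, 0]},
  {"linear": [373.6, -240, -8], "rot": [0, 0, -5.1]},
  {"linear": [373.6, -240, -8], "rot": [0, 0, -5.1]},
  {"linear": [373.6, -240, -8], "rot": [0, 0, -5.1]},
  {"linear": [373.6, -240, -8], "rot": [0, 0, -5.1]},
  {"linear": [373.6, -240, -8], "rot": [0, 0, -5.1]},
  {"linear": [373.6, -240, -8], "rot": [0, 0, -5.1]},
  {"linear": [373.6, -240, -8], "rot": [0, 0, -5.1]},
  {"linear": [373.6, -240, -8], "rot": [0, 0, -5.1]},
  {"linear": [373.6, -240, -8], "rot": [0, 0, -5.1]},
  {"linear": [373.6, -240, -8], "rot": [0, 0, -5.1]},
  {"linear": [373.6, -240, -8], "rot": [0, 0, -5.1]},
  {"linear": [373.6, -240, -8], "rot": [0, 0, -5.1]},
  {"linear": [373.6, -240, 20], "rot": [0, 0, -5.1]},
  {"linear": [373.6, -240, 30], "rot": [0, 0, -5.1]},
  {"linear": [373.6, -240, 30], "rot": [0, 0, -5.1]},
  {"linear": [373.6, -240, 30], "rot": [0, 0, -5.1]},
  {"linear": [373.6, -240, 30], "rot": [0, 0, -5.1]},
], fingers=0)

```text
t: 9.85
ee_pos: [441.4, 362.9, 62.1]
tcp_rot: [0.0, 0.727, 0.687, -0.0]
force: [0.1, 0.0, 0.3]
grip_width: 42.4
```

Run:
```python
from h import *
go([441,363.5,19.5],86.8)
cv2.imwrite("pics/w7.png",camera("wrist")[:,:,::-1])
```

```text
at [441.4 362.9  62.1] yaw 86.7 t 9.85 | linear [ 0.5 -0.4 42.6] rot [-0.   0.  -0.1] dist 43 w 42.4 F [0.1 0.  0.3]
```

View pics/w7.png

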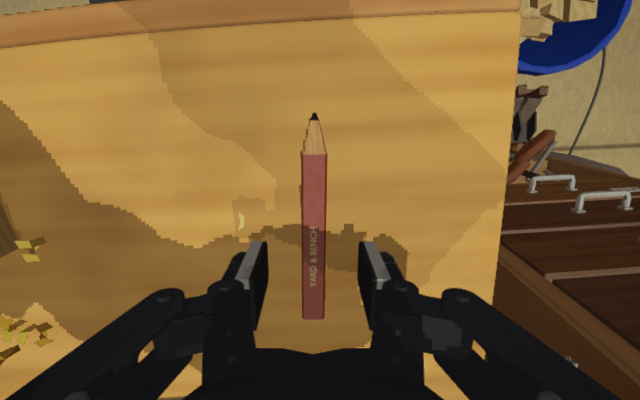

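Call:
play_rows([
  {"linear": [0.5, 0, 15], "rot": [0, 0, 0]},
  {"linear": [0.5, 0, 28], "rot": [0, 0, 0]},
  {"linear": [0.5, 0, 37], "rot": [0, 0, 0]},
  {"linear": [0.5, 0, 40.5], "rot": [0, 0, 0]},
  {"linear": [0.5, 0, 40.5], "rot": [0, 0, 0]},
  {"linear": [0.5, 0, 40.5], "rot": [0, 0, 0]},
])

```text
t: 10.4
ee_pos: [441.4, 364.1, 21.7]
tcp_rot: [0.0, 0.727, 0.687, 0.0]
force: [0.7, 0.7, 0.1]
grip_width: 42.7
```

Call:
play_rows([
  {"linear": [0, 0, 0], "rot": [0, 0, 0]},
  {"linear": [0, 0, 0], "rot": [0, 0, 0]},
  {"linear": [0, 0, 0], "rot": [0, 0, 0]},
  {"linear": [0, 0, 0], "rot": [0, 0, 0]},
  {"linear": [0, 0, 0], "rot": [0, 0, 0]},
  {"linear": [0, 0, 0], "rot": [0, 0, 0]},
  {"linear": [0, 0, 0], "rot": [0, 0, 0]},
  {"linear": [0, 0, 0], "rot": [0, 0, 0]},
], fingers=-1)

```text
t: 11.07
ee_pos: [441.4, 364.3, 22.1]
tcp_rot: [0.0, 0.727, 0.687, 0.001]
force: [-1.8, 0.1, 6.4]
grip_width: 11.6
```

Run:
```python
from h import *
go([633.2,24.6,60],81.7)
im=camera("side");cv2.imwrite("pics/s8.png",cv2.resize(im[100:240,160:360],None,fx=3,fy=3)[:,:,::-1])
```

```text
at [441.4 364.3  22.1] yaw 86.8 t 11.07 | linear [-328.4  210.4  -37.9] rot [ 0.1 -0.   5.1] dist 392 w 11.6 F [-1.8  0.1  6.4]
```

View pics/s8.png

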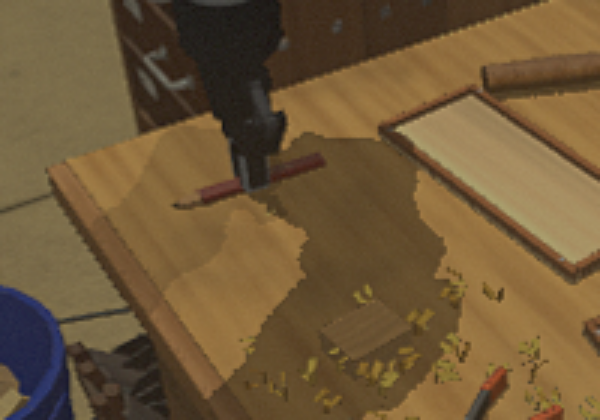

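Call:
play_rows([
  {"linear": [0, 0, -15], "rot": [0, 0, 0]},
  {"linear": [0, 0, -40], "rot": [0, 0, 0]},
  {"linear": [-10, 6, -60], "rot": [0, 0, 1]},
  {"linear": [-328.4, 210.4, -60], "rot": [0, 0, 5.1]},
  {"linear": [-328.4, 210.4, -60], "rot": [0, 0, 5.1]},
  {"linear": [-328.4, 210.4, -60], "rot": [0, 0, 5.1]},
  {"linear": [-328.4, 210.4, -60], "rot": [0, 0, 5.1]},
  {"linear": [-328.4, 210.4, -60], "rot": [0, 0, 5.1]},
  {"linear": [-328.4, 210.4, -60], "rot": [0, 0, 5.1]},
  {"linear": [-328.4, 210.4, -60], "rot": [0, 0, 5.1]},
  {"linear": [-328.4, 210.4, -60], "rot": [0, 0, 5.1]},
  {"linear": [-328.4, 210.4, -60], "rot": [0, 0, 5.1]},
  {"linear": [-328.4, 210.4, -60], "rot": [0, 0, 5.1]},
  {"linear": [-328.4, 210.4, -50], "rot": [0, 0, 5.1]},
  {"linear": [-328.4, 210.4, -38], "rot": [0, 0, 5.1]},
  {"linear": [-328.4, 210.4, -38], "rot": [0, 0, 5.1]},
  {"linear": [-328.4, 210.4, -38], "rot": [0, 0, 5.1]},
  {"linear": [-328.4, 210.4, -38], "rot": [0, 0, 5.1]},
])

```text
t: 12.62
ee_pos: [632.3, 26.2, 59.0]
tcp_rot: [-0.001, 0.756, 0.655, -0.0]
force: [-0.3, 0.2, 0.6]
grip_width: 11.5
```

Run:
```python
from h import *
st=readout.observe();go([633.2,24.6,28],81.7,st)
cv2.imwrite("pics/w9.png",camera("wrist")[:,:,::-1])
im=camera("side");cv2.imwrite("pics/s9.png",cv2.resize(im[130:310,300:500],None,fx=3,fy=3)[:,:,::-1])
```

```text
at [632.3  26.2  59. ] yaw 81.9 t 12.62 | linear [-1.5  1.1 31. ] rot [-0.1 -0.   0.2] dist 31 w 11.5 F [-0.3  0.2  0.6]
```

View pics/w9.png

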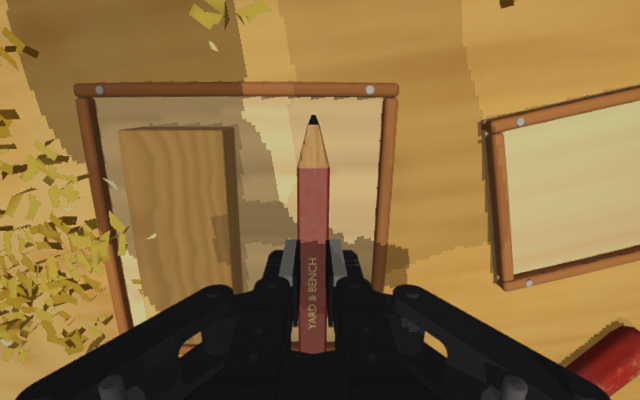

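View pics/s9.png

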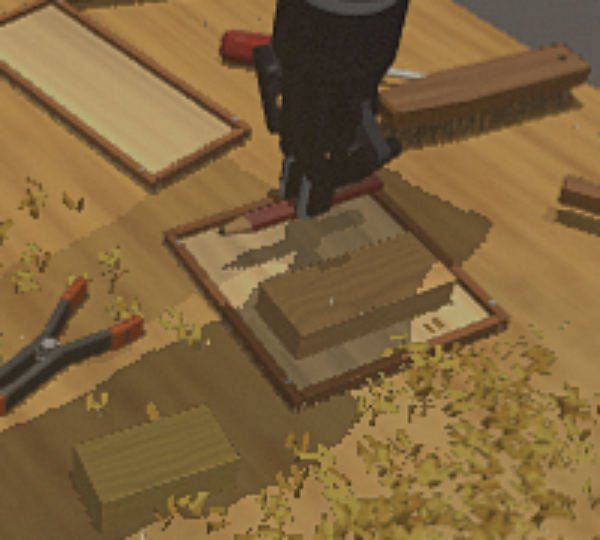

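Call:
play_rows([
  {"linear": [0, 0, 12], "rot": [0, 0, 0]},
  {"linear": [-1, 1, 22], "rot": [0, 0, 0]},
  {"linear": [-1, 1, 28], "rot": [0, 0, 0]},
  {"linear": [-1, 1, 30], "rot": [0, 0, 0]},
  {"linear": [-1, 1, 31], "rot": [0, 0, 0]},
  {"linear": [-1, 1, 31], "rot": [0, 0, 0]},
  {"linear": [-1, 1, 31], "rot": [0, 0, 0]},
])

```text
t: 13.3
ee_pos: [632.8, 23.0, 28.2]
tcp_rot: [-0.0, 0.756, 0.654, -0.001]
force: [-3.7, -1.2, 6.7]
grip_width: 11.9
```

Call:
play_rows([
  {"linear": [0, 0, 0], "rot": [0, 0, 0]},
  {"linear": [0, 0, 0], "rot": [0, 0, 0]},
  {"linear": [0, 0, 0], "rot": [0, 0, 0]},
  {"linear": [0, 0, 0], "rot": [0, 0, 0]},
  {"linear": [0, 0, 0], "rot": [0, 0, 0]},
  {"linear": [0, 0, 0], "rot": [0, 0, 0]},
  {"linear": [0, 0, -10], "rot": [0, 0, 0]},
  {"linear": [0, 0, -30], "rot": [0, 0, 0]},
  {"linear": [0, 0, -62], "rot": [0, 0, 0]},
  {"linear": [0, 0, -62], "rot": [0, 0, 0]},
  {"linear": [0, 0, -62], "rot": [0, 0, 0]},
], fingers=-0.35)

```text
t: 14.22
ee_pos: [635.3, 23.3, 93.1]
tcp_rot: [0.001, 0.756, 0.654, 0.002]
force: [0.0, 0.2, -0.6]
grip_width: 27.6
```

Run:
```python
from h import *
go([425.5,151.2,60],96)
im=camera("side");cv2.imwrite("pics/s10.png",cv2.resize(im[130:310,300:500],None,fx=3,fy=3)[:,:,::-1])
```

```text
at [635.3  23.3  93.1] yaw 81.7 t 14.22 | linear [  96.2 -226.2   32.1] rot [  0.3  -0.  -14.3] dist 248 w 27.6 F [ 0.   0.2 -0.6]
```

View pics/s10.png

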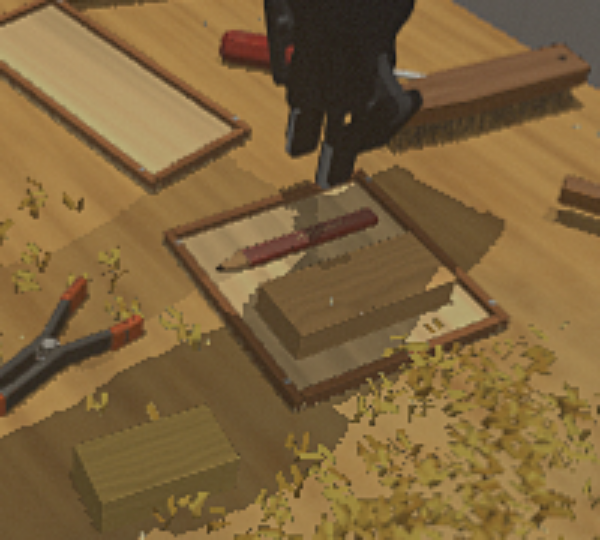

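Call:
play_rows([
  {"linear": [10, -20, 0], "rot": [0, 0, -2]},
  {"linear": [97, -224, 0], "rot": [0, 0, -14.3]},
  {"linear": [97, -224, 0], "rot": [0, 0, -14.3]},
  {"linear": [97, -224, 0], "rot": [0, 0, -14.3]},
  {"linear": [97, -224, 0], "rot": [0, 0, -14.3]},
  {"linear": [97, -224, 0], "rot": [0, 0, -14.3]},
  {"linear": [97, -224, 0], "rot": [0, 0, -14.3]},
  {"linear": [97, -224, 0], "rot": [0, 0, -14.3]},
  {"linear": [97, -224, 15], "rot": [0, 0, -14.3]},
  {"linear": [97, -224, 31], "rot": [0, 0, -14.3]},
  {"linear": [97, -224, 31], "rot": [0, 0, -14.3]},
  {"linear": [97, -224, 31], "rot": [0, 0, -14.3]},
  {"linear": [97, -224, 31], "rot": [0, 0, -14.3]},
], fingers=0.6)

```text
t: 15.35
ee_pos: [426.7, 151.1, 59.4]
tcp_rot: [0.0, 0.669, 0.743, -0.0]
force: [-0.1, 0.5, 0.3]
grip_width: 68.4
```

Run:
```python
from h import *
go([425.5,151.2,20],96)
cv2.imwrite("pics/w11.png",camera("wrist")[:,:,::-1])
```

```text
at [426.7 151.1  59.4] yaw 96.0 t 15.35 | linear [ 0.2 -1.2 39.4] rot [-0.  0. -0.] dist 39 w 68.4 F [-0.1  0.5  0.3]
```

View pics/w11.png

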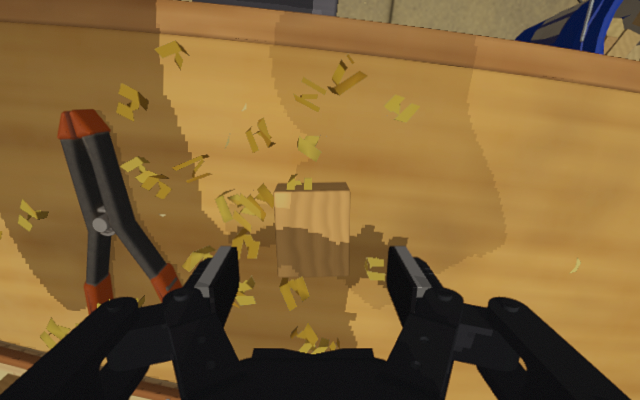

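Call:
play_rows([
  {"linear": [0, -1, 15], "rot": [0, 0, 0]},
  {"linear": [0, -1, 28], "rot": [0, 0, 0]},
  {"linear": [0, -1, 36], "rot": [0, 0, 0]},
  {"linear": [0, -1, 40], "rot": [0, 0, 0]},
  {"linear": [0, -1, 40], "rot": [0, 0, 0]},
  {"linear": [0, -1, 40], "rot": [0, 0, 0]},
])

```text
t: 15.9
ee_pos: [425.3, 151.4, 19.5]
tcp_rot: [0.0, 0.669, 0.743, -0.0]
force: [-0.2, -0.6, -0.7]
grip_width: 68.5
```

Call:
play_rows([
  {"linear": [0, 0, 0], "rot": [0, 0, 0]},
  {"linear": [0, 0, 0], "rot": [0, 0, 0]},
  {"linear": [0, 0, 0], "rot": [0, 0, 0]},
  {"linear": [0, 0, 0], "rot": [0, 0, 0]},
  {"linear": [0, 0, 0], "rot": [0, 0, 0]},
  {"linear": [0, 0, 0], "rot": [0, 0, 0]},
  {"linear": [0, 0, 0], "rot": [0, 0, 0]},
  {"linear": [0, 0, 0], "rot": [0, 0, 0]},
], fingers=-1)

```text
t: 16.57
ee_pos: [425.4, 151.5, 20.1]
tcp_rot: [0.0, 0.669, 0.743, 0.0]
force: [-0.6, 0.5, 7.0]
grip_width: 38.8
```

Run:
```python
from h import *
v=np.array([np.cos(np.radians(95.1)),np.sin(np.radians(95.1))]); c=np.array([624,252.5])
print("block",c+68*v,"clamp",c-46*v)
go([*(c+68*v),60],95.1)
```

```text
block [617.95518781 320.23079245] clamp [628.08913766 206.68211099]
at [425.4 151.5  20.1] yaw 96.0 t 16.57 | linear [147.6 209.2 -39.7] rot [ 0.1 -0.   0.9] dist 259 w 38.8 F [-0.6  0.5  7. ]
```

Call:
play_rows([
  {"linear": [0, 0, -15], "rot": [0, 0, 0]},
  {"linear": [0, 0, -40], "rot": [0, 0, 0]},
  {"linear": [6, 8, -60], "rot": [0, 0, 0]},
  {"linear": [147.6, 209.2, -60], "rot": [0, 0, 0.9]},
  {"linear": [147.6, 209.2, -60], "rot": [0, 0, 0.9]},
  {"linear": [147.6, 209.2, -60], "rot": [0, 0, 0.9]},
  {"linear": [147.6, 209.2, -60], "rot": [0, 0, 0.9]},
  {"linear": [147.6, 209.2, -60], "rot": [0, 0, 0.9]},
  {"linear": [147.6, 209.2, -60], "rot": [0, 0, 0.9]},
  {"linear": [147.6, 209.2, -60], "rot": [0, 0, 0.9]},
  {"linear": [147.6, 209.2, -50], "rot": [0, 0, 0.9]},
  {"linear": [147.6, 209.2, -40], "rot": [0, 0, 0.9]},
  {"linear": [147.6, 209.2, -40], "rot": [0, 0, 0.9]},
  {"linear": [147.6, 209.2, -40], "rot": [0, 0, 0.9]},
  {"linear": [147.6, 209.2, -40], "rot": [0, 0, 0.9]},
])

```text
t: 17.82
ee_pos: [617.3, 319.3, 59.3]
tcp_rot: [0.0, 0.675, 0.738, -0.0]
force: [0.7, 0.7, -1.3]
grip_width: 38.3
```

Run:
```python
from h import *
st=readout.observe();go([618,320.2,26],95.1,st)
cv2.imwrite("pics/w12.png",camera("wrist")[:,:,::-1])
```

```text
at [617.3 319.3  59.3] yaw 95.1 t 17.82 | linear [ 0.9  0.8 33.3] rot [-0.  0. -0.] dist 33 w 38.3 F [ 0.7  0.7 -1.3]
```

View pics/w12.png

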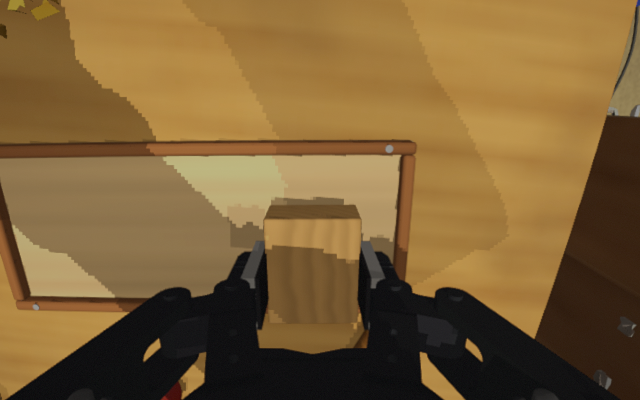

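Call:
play_rows([
  {"linear": [-4, 0, 12], "rot": [0, 0, 0]},
  {"linear": [-4, 0.5, 22], "rot": [0, 0, 0]},
  {"linear": [-4, 0.5, 28], "rot": [0, 0, 0]},
  {"linear": [-4, 0.5, 31.5], "rot": [0, 0, 0]},
  {"linear": [-4, 0.5, 33], "rot": [0, 0, 0]},
  {"linear": [-4, 0.5, 33], "rot": [0, 0, 0]},
  {"linear": [-4, 0.5, 33], "rot": [0, 0, 0]},
])

```text
t: 18.45
ee_pos: [618.1, 315.7, 26.2]
tcp_rot: [-0.0, 0.675, 0.738, -0.001]
force: [-2.7, -2.5, 3.0]
grip_width: 38.7
```

Call:
play_rows([
  {"linear": [0, 0, 0], "rot": [0, 0, 0]},
  {"linear": [0, 0, 0], "rot": [0, 0, 0]},
  {"linear": [0, 0, 0], "rot": [0, 0, 0]},
  {"linear": [0, 0, 0], "rot": [0, 0, 0]},
  {"linear": [0, 0, 0], "rot": [0, 0, 0]},
  {"linear": [0, 0, 0], "rot": [0, 0, 0]},
  {"linear": [0, 0, -10], "rot": [0, 0, 0]},
  {"linear": [0, 0, -30], "rot": [0, 0, 0]},
  {"linear": [0, 0, -62], "rot": [0, 0, 0]},
  {"linear": [0, 0, -62], "rot": [0, 0, 0]},
  {"linear": [0, 0, -62], "rot": [0, 0, 0]},
  {"linear": [0, 0, -62], "rot": [0, 0, 0]},
], fingers=0.22)

```text
t: 19.45
ee_pos: [618.5, 316.1, 88.8]
tcp_rot: [0.0, 0.675, 0.738, 0.0]
force: [0.3, -0.4, -1.2]
grip_width: 52.2
```

Run:
```python
from h import *
go([432,34.3,65],103.2)
im=camera("side");cv2.imwrite("pics/s13.png",cv2.resize(im[100:280,220:440],None,fx=3,fy=3)[:,:,::-1])
```

```text
at [618.5 316.1  88.8] yaw 95.1 t 19.45 | linear [-264.1 -210.9   23.7] rot [ 0.  -0.  -8.1] dist 339 w 52.2 F [ 0.3 -0.4 -1.2]
```

View pics/s13.png

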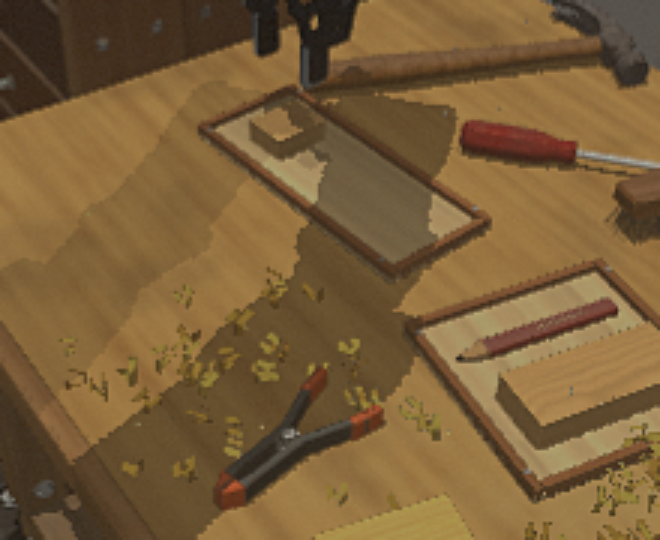

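Call:
play_rows([
  {"linear": [-10, -8, 0], "rot": [0, 0, -1]},
  {"linear": [-264, -211, 0], "rot": [0, 0, -8.1]},
  {"linear": [-264, -211, 0], "rot": [0, 0, -8.1]},
  {"linear": [-264, -211, 0], "rot": [0, 0, -8.1]},
  {"linear": [-264, -211, 0], "rot": [0, 0, -8.1]},
  {"linear": [-264, -211, 0], "rot": [0, 0, -8.1]},
  {"linear": [-264, -211, 0], "rot": [0, 0, -8.1]},
  {"linear": [-264, -211, 0], "rot": [0, 0, -8.1]},
  {"linear": [-264, -211, 0], "rot": [0, 0, -8.1]},
  {"linear": [-264, -211, 10], "rot": [0, 0, -8.1]},
  {"linear": [-264, -211, 24], "rot": [0, 0, -8.1]},
  {"linear": [-264, -211, 24], "rot": [0, 0, -8.1]},
  {"linear": [-264, -211, 24], "rot": [0, 0, -8.1]},
  {"linear": [-264, -211, 24], "rot": [0, 0, -8.1]},
  {"linear": [-264, -211, 24], "rot": [0, 0, -8.1]},
], fingers=0.7)

```text
t: 20.75
ee_pos: [432.2, 34.9, 64.5]
tcp_rot: [0.0, 0.621, 0.784, 0.0]
force: [0.2, -0.2, 0.3]
grip_width: 72.7
```

Run:
```python
from h import *
st=readout.observe(); go([432,34.3,20],103.2,st)
cv2.imwrite("pics/w14.png",camera("wrist")[:,:,::-1])
c=cam("wrist",st); print([(towork("wrist",d['location'],c).round(),d['conf']) for d in landmark_of("wrist","spring_clamp")])
np.savez("w14.npz",K=c[0],d=c[1],T=c[2])
```

```text
at [432.2  34.9  64.5] yaw 103.3 t 20.75 | linear [-0.6 -0.3 44.5] rot [ 0.  -0.   0.1] dist 45 w 72.7 F [ 0.2 -0.2  0.3]
[(array([435.,  36.,   0.]), 0.82)]
```

View pics/w14.png

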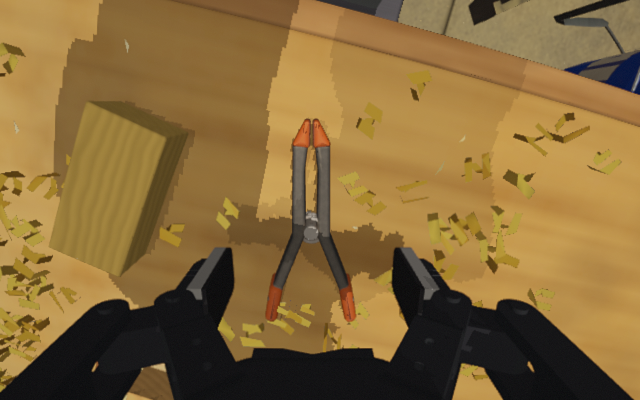

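Call:
play_rows([
  {"linear": [-0.5, 0, 15], "rot": [0, 0, 0]},
  {"linear": [-0.5, 0, 30], "rot": [0, 0, 0]},
  {"linear": [-0.5, 0, 40], "rot": [0, 0, 0]},
  {"linear": [-0.5, 0, 43.5], "rot": [0, 0, 0]},
  {"linear": [-0.5, 0, 43.5], "rot": [0, 0, 0]},
  {"linear": [-0.5, 0, 43.5], "rot": [0, 0, 0]},
])

```text
t: 21.35
ee_pos: [432.2, 34.1, 21.1]
tcp_rot: [0.0, 0.621, 0.784, 0.0]
force: [-0.6, 0.1, 0.8]
grip_width: 72.7
```

Call:
play_rows([
  {"linear": [0, 0, 0], "rot": [0, 0, 0]},
  {"linear": [0, 0, 0], "rot": [0, 0, 0]},
  {"linear": [0, 0, 0], "rot": [0, 0, 0]},
  {"linear": [0, 0, 0], "rot": [0, 0, 0]},
  {"linear": [0, 0, 0], "rot": [0, 0, 0]},
  {"linear": [0, 0, 0], "rot": [0, 0, 0]},
  {"linear": [0, 0, 0], "rot": [0, 0, 0]},
  {"linear": [0, 0, 0], "rot": [0, 0, 0]},
  {"linear": [0, 0, 0], "rot": [0, 0, 0]},
], fingers=-1)

```text
t: 22.1
ee_pos: [432.4, 33.9, 21.9]
tcp_rot: [0.001, 0.621, 0.784, 0.0]
force: [-2.0, 0.1, 12.3]
grip_width: 38.2
```

Run:
```python
from h import *
st=readout.observe(); go([432,34.3,20],103.2,st)
cv2.imwrite("pics/w15.png",camera("wrist")[:,:,::-1])
im=camera("side");cv2.imwrite("pics/s15.png",cv2.resize(im[160:340,220:440],None,fx=3,fy=3)[:,:,::-1])
```

```text
at [432.4  33.9  21.9] yaw 103.2 t 22.1 | linear [ 0.5 -0.4  1.9] rot [0.1 0.  0. ] dist 2 w 38.2 F [-2.   0.1 12.3]
```

View pics/w15.png

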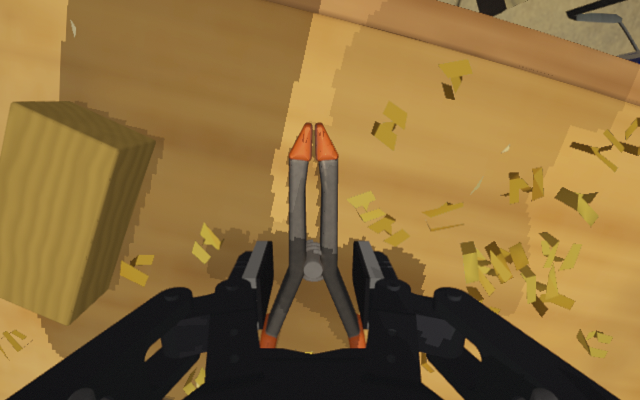

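View pics/s15.png

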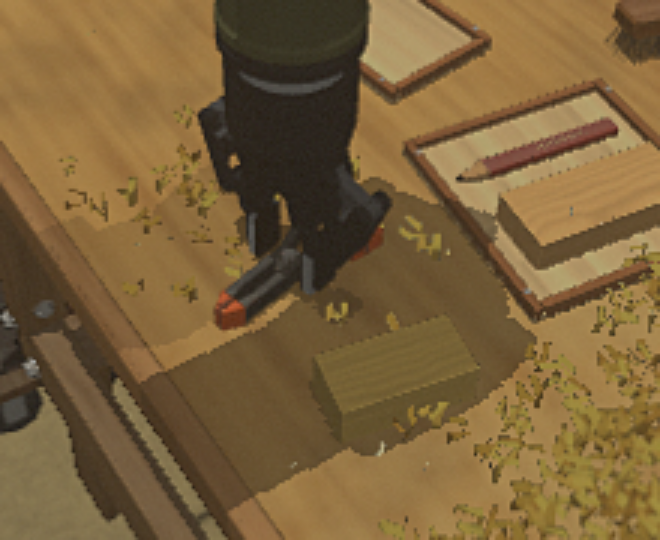

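Call:
play_rows([
  {"linear": [0, 0, -15], "rot": [0, 0, 0]},
  {"linear": [0, 0, -40], "rot": [0, 0, 0]},
  {"linear": [0, 0, -70], "rot": [0, 0, 0]},
  {"linear": [0, 0, -80], "rot": [0, 0, 0]},
  {"linear": [0, 0, -80], "rot": [0, 0, 0]},
])

```text
t: 22.62
ee_pos: [433.4, 34.0, 103.3]
tcp_rot: [0.002, 0.621, 0.784, 0.002]
force: [0.5, -0.7, -0.7]
grip_width: 37.8
```

Run:
```python
from h import *
st=readout.observe(); go([627.9,208.7,70],5.1,st); print(st['joint_pos'].round(2))
im=camera("side");cv2.imwrite("pics/s16.png",cv2.resize(im[160:340,220:440],None,fx=3,fy=3)[:,:,::-1])
```

```text
at [433.4  34.  103.3] yaw 103.2 t 22.62 | linear [125.8 229.   34.3] rot [ 0.3 -0.2 98.1] dist 264 w 37.8 F [ 0.5 -0.7 -0.7]
[ 0.1   0.43 -0.32  2.18  0.25  0.56  1.39]
```

View pics/s16.png

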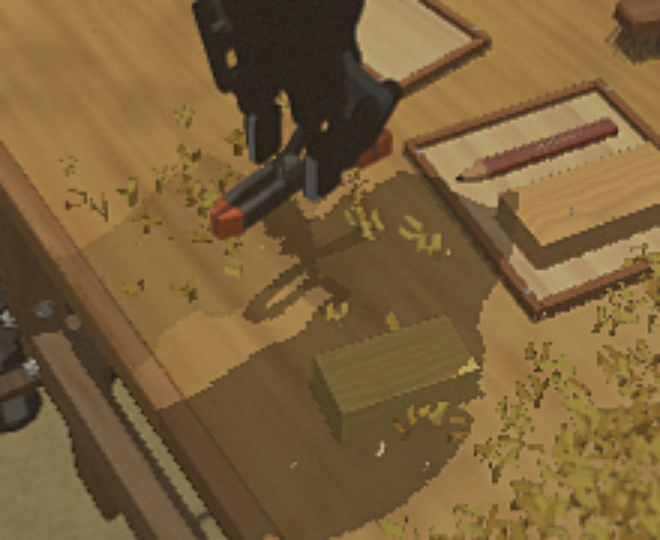

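Call:
play_rows([
  {"linear": [5, 10, 0], "rot": [0, 0, 3]},
  {"linear": [15, 28, 0], "rot": [0, 0, 9]},
  {"linear": [125.4, 230.4, 0], "rot": [0, 0, 98.1]},
  {"linear": [125.4, 230.4, 0], "rot": [0, 0, 98.1]},
  {"linear": [125.4, 230.4, 0], "rot": [0, 0, 98.1]},
  {"linear": [125.4, 230.4, 0], "rot": [0, 0, 98.1]},
  {"linear": [125.4, 230.4, 0], "rot": [0, 0, 98.1]},
  {"linear": [125.4, 230.4, 0], "rot": [0, 0, 98.1]},
  {"linear": [125.4, 230.4, 0], "rot": [0, 0, 98.1]},
  {"linear": [125.4, 230.4, 0], "rot": [0, 0, 98.1]},
  {"linear": [125.4, 230.4, 0], "rot": [0, 0, 98.1]},
  {"linear": [125.4, 230.4, 0], "rot": [0, 0, 98.1]},
  {"linear": [125.4, 230.4, 0], "rot": [0, 0, 98.1]},
  {"linear": [125.4, 230.4, 0], "rot": [0, 0, 98.1]},
  {"linear": [125.4, 230.4, 10], "rot": [0, 0, 98.1]},
  {"linear": [125.4, 230.4, 20], "rot": [0, 0, 98.1]},
  {"linear": [125.4, 230.4, 33], "rot": [0, 0, 98.1]},
  {"linear": [125.4, 230.4, 33], "rot": [0, 0, 98.1]},
  {"linear": [125.4, 230.4, 33], "rot": [0, 0, 98.1]},
  {"linear": [125.4, 230.4, 33], "rot": [0, 0, 98.1]},
])

```text
t: 24.33
ee_pos: [627.6, 208.4, 67.3]
tcp_rot: [0.0, 0.999, 0.045, -0.0]
force: [0.9, -1.2, -1.2]
grip_width: 37.6
```

Run:
```python
from h import *
st=readout.observe(); go([627.9,208.7,28],5.1,st)
cv2.imwrite("pics/w17.png",camera("wrist")[:,:,::-1])
im=camera("side");cv2.imwrite("pics/s17.png",cv2.resize(im[100:280,220:440],None,fx=3,fy=3)[:,:,::-1])
```

```text
at [627.6 208.4  67.3] yaw 5.2 t 24.33 | linear [ 0.4 -0.3 39.3] rot [0.  0.  0.1] dist 39 w 37.6 F [ 0.9 -1.2 -1.2]
```

View pics/w17.png

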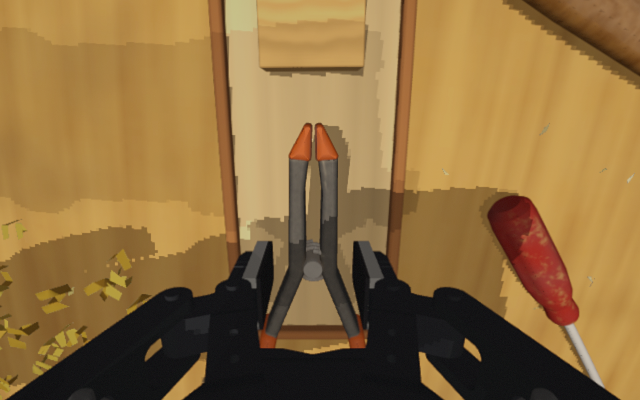

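View pics/s17.png

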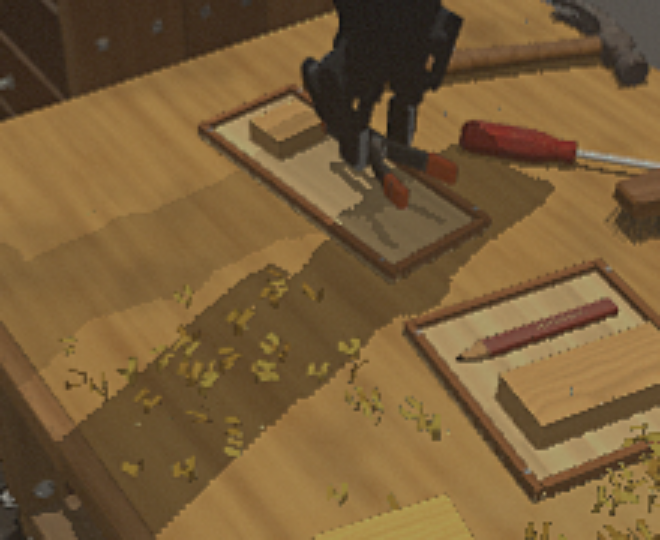

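Call:
play_rows([
  {"linear": [0, -5, 10], "rot": [0, 0, 0]},
  {"linear": [0.4, -5, 22], "rot": [0, 0, 0]},
  {"linear": [0.4, -5, 31], "rot": [0, 0, 0]},
  {"linear": [0.4, -5, 36], "rot": [0, 0, 0]},
  {"linear": [0.4, -5, 38.5], "rot": [0, 0, 0]},
  {"linear": [0.4, -5, 39.5], "rot": [0, 0, 0]},
  {"linear": [0.4, -5, 39.5], "rot": [0, 0, 0]},
  {"linear": [0.4, -5, 39.5], "rot": [0, 0, 0]},
])

```text
t: 25.1
ee_pos: [627.7, 213.6, 28.2]
tcp_rot: [0.0, 0.999, 0.045, 0.0]
force: [0.7, -0.6, -1.7]
grip_width: 37.8
```

Call:
play_rows([
  {"linear": [0, 0, 0], "rot": [0, 0, 0]},
  {"linear": [0, 0, 0], "rot": [0, 0, 0]},
  {"linear": [0, 0, 0], "rot": [0, 0, 0]},
  {"linear": [0, 0, 0], "rot": [0, 0, 0]},
  {"linear": [0, 0, 0], "rot": [0, 0, 0]},
  {"linear": [0, 0, 0], "rot": [0, 0, 0]},
  {"linear": [0, 0, -10], "rot": [0, 0, 0]},
  {"linear": [0, 0, -30], "rot": [0, 0, 0]},
  {"linear": [0, 0, -62], "rot": [0, 0, 0]},
  {"linear": [0, 0, -62], "rot": [0, 0, 0]},
], fingers=0.16)

```text
t: 25.93
ee_pos: [630.8, 214.2, 96.7]
tcp_rot: [-0.001, 0.999, 0.044, 0.004]
force: [1.5, -0.6, 1.6]
grip_width: 49.7
```

Run:
```python
from h import *
st=readout.observe(); go([525,150,330],90,st)
im=camera("side");cv2.imwrite("pics/s18.png",cv2.resize(im[100:280,220:440],None,fx=3,fy=3)[:,:,::-1])
```

```text
at [630.8 214.2  96.7] yaw 5.1 t 25.93 | linear [-109.1   54.2 -234.4] rot [  0.3  -0.5 -84.9] dist 264 w 49.7 F [ 1.5 -0.6  1.6]
```

View pics/s18.png

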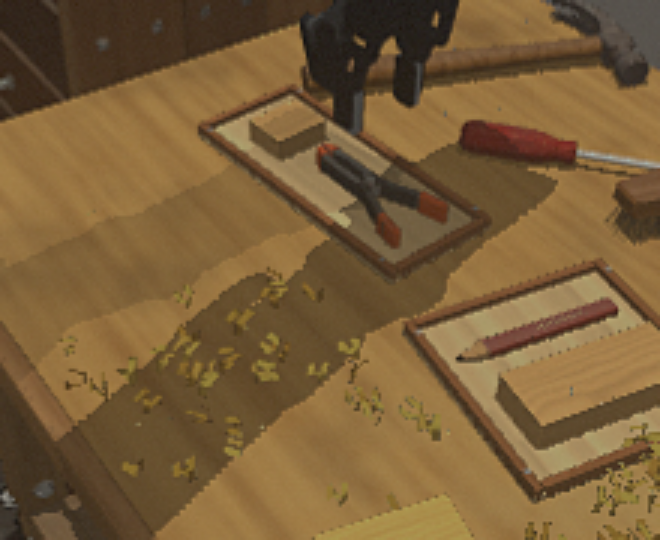

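Everything is placed. I'll raise the arm to a viewing pose and check from above.

Call:
play_rows([
  {"linear": [-5, 3, -10], "rot": [0, 0, -3]},
  {"linear": [-15, 9, -35], "rot": [0, 0, -9]},
  {"linear": [-128, 55, -234], "rot": [0, 0, -84.9]},
  {"linear": [-128, 55, -234], "rot": [0, 0, -84.9]},
  {"linear": [-128, 55, -234], "rot": [0, 0, -84.9]},
  {"linear": [-128, 55, -234], "rot": [0, 0, -84.9]},
  {"linear": [-128, 55, -234], "rot": [0, 0, -84.9]},
  {"linear": [-128, 55, -234], "rot": [0, 0, -84.9]},
  {"linear": [-128, 55, -234], "rot": [0, 0, -84.9]},
  {"linear": [-128, 55, -234], "rot": [0, 0, -84.9]},
  {"linear": [-128, 55, -234], "rot": [0, 0, -84.9]},
  {"linear": [-128, 55, -234], "rot": [0, 0, -84.9]},
  {"linear": [-128, 55, -234], "rot": [0, 0, -84.9]},
  {"linear": [-128, 55, -234], "rot": [0, 0, -84.9]},
  {"linear": [-128, 55, -234], "rot": [0, 0, -84.9]},
  {"linear": [-128, 55, -234], "rot": [0, 0, -84.9]},
  {"linear": [-128, 55, -234], "rot": [0, 0, -84.9]},
  {"linear": [-128, 55, -234], "rot": [0, 0, -84.9]},
])

```text
t: 27.48
ee_pos: [505.0, 147.6, 324.2]
tcp_rot: [-0.0, 0.707, 0.707, -0.0]
force: [0.1, 0.1, -0.8]
grip_width: 49.5
```

Run:
```python
from h import *
st=readout.observe(); go([525,150,330],90,st)
im=camera("wrist"); c=cam("wrist",st); cv2.imwrite("pics/w19.png",im[:,:,::-1])
C={}
for q in "square_tray long_tray long_block middle_block short_block pencil pencil_tip spring_clamp".split():
    print(q,[(np.round(towork("wrist",d['location'],c)),round(d['conf'],2)) for d in landmark_of("wrist",q)][:2])
```

```text
at [505.  147.6 324.2] yaw 89.9 t 27.48 | linear [ 2.4 20.  -5.8] rot [-0.   0.  -0.1] dist 21 w 49.5 F [ 0.1  0.1 -0.8]
square_tray [(array([633., -15.,  -3.]), 0.7), (array([623., -36.,   8.]), 0.27)]
long_tray [(array([621., 250.,  -2.]), 0.75)]
long_block [(array([624., -39.,   7.]), 0.92)]
middle_block [(array([432., -80.,  -0.]), 0.71)]
short_block [(array([619., 315.,   6.]), 0.65)]
pencil [(array([633.,  26.,   6.]), 0.91), (array([616., 315.,   6.]), 0.32)]
pencil_tip [(array([568.,  36.,  12.]), 0.92), (array([615., 314.,   7.]), 0.58)]
spring_clamp [(array([632., 218.,   3.]), 0.73)]
```

View pics/w19.png

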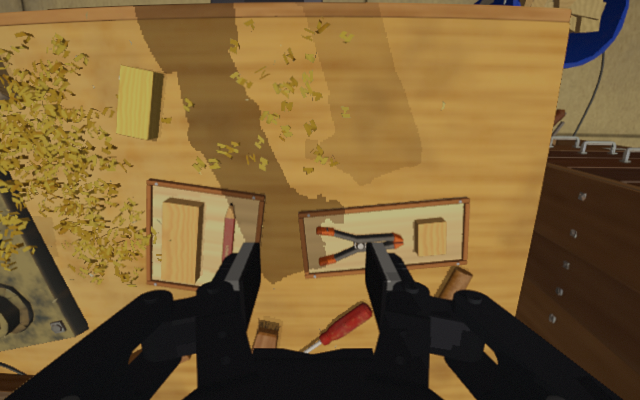

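```bash
python3 -c "
from workcell import ticket
print(ticket.finish_job())"
```

```text
the job is handed in; nothing more can be done
None
```

I placed both kits and handed the job in at about 28 s of the 83 s allowed; no verdict was returned. The long block and pencil are in the square tray, and the short block and spring clamp are in the long tray.

**Placement:** The final wrist and side pictures show all four pieces lying flat, inside the rims and clear of each other. The networks put their undersides about 6–7 mm above the bench, which is floor level, and the clamp at 3 mm, which is within the networks' 4 mm error.

**Middle block:** It was not touched. It was found at (432, −80) mm against (434, −80) mm before.

**Disagreements in the last check:**
- The pencil tip was reported at z = 12 mm, higher than a pencil lying flat would give. The pictures show the pencil flat and the pencil itself was found at 6 mm, so I took this as detection error.
- A few low-confidence detections confused one piece for another, such as a second "pencil" reported on the short block.
- The far ends of the long block and pencil were hidden behind a finger in the last wrist view. I judged those from the side pictures and the TCP positions at release.

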